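Brake-lever check on a vessel tilt stand

ROBOT

A 6-joint arm with a two-finger parallel gripper is mounted at the origin on the work surface. World frame = base frame: x ahead of the robot, y to its left, z up, the work surface at z = 0. Lengths are in mm, angles in rad, forces in N, time in s.
With the tool pointing down it reaches from about 275 to 750 mm from the base axis. Payload 10.2 kg.
Tool frame: the origin (TCP) lies at the very end of the fingers, on their centre line; the grasp point (between the pads) lies 19 mm behind it; y points along the fingers, x is the direction in which the jaws open and shut, and the axes are right-handed (so a half turn about y gives the same grasp; the last joint's range is limited). The gripper opens to 85 mm and grips with 20 to 120 N. Pads are 22 mm wide; open, the fingers measure 114 mm over their backs; the gripper's body (76 mm by 85 mm) begins 54 mm behind the grasp point. The pads swing forward as they close: fully open they stand 13 mm farther back than shut.
Start: joints at [1.039, 0.313, 1.498, -0, 1.331, -0.223], TCP at [159.568, 500.169, 231.294] pointing down, gripper open.
Joint ranges: [-2.94, 2.94], [-0.97, 2.17], [0.19, 2.56], [-1.23, 4.37], [0.02, 3.11], [-2.88, 2.88]. Speed limits (rad/s): [2.39, 2.39, 3.01, 3.14, 3.14, 3.14].

INTERFACE

Orientations are given as a unit quaternion [w, x, y, z].
In Python, from rig import telemetry, imaging, ctrl gives the robot as it stands.
- The arm moves only by the shell command python3 -m handwheel 'ROWS' [FORCE]. ROWS is JSON, a list of rows, each an object with "delta_pos": the shift along the tool's x, y, z in cm, a list of three; "twist": the turn, a rotation vector about the tool's x, y, z in rad, a list of three; "jaw": the opening, from 0 (shut) to 1 (fully open). A call has exactly 10 rows; each row is the pose to reach, as a shift and turn from the pose commanded when the call began, along the tool's axes at that moment; what a row does not reach only later rows make up. A row lasts 1/12 s, in which the tool goes at most 41.7 mm and 7.16 degrees, less where a joint would pass 70% of its speed; a pose out of reach is approached as far as the arm can. A call with a gripper value outside its range is refused whole. The fingers move at their own pace and stop on an object; FORCE is the grip in N (left out, the last holds). Time passes only in rows, so rows that repeat a pose let the fingers close, or fill a call up. It gives the time, the measured TCP pose, the force and the opening at its end, in the units of the state.
- telemetry.sense(): the state, without advancing time (a new reading comes with each control period).
- imaging.capture(name): name is "scene" or "top" or "wrist"; returns a dict with "frame" (480x640x3 uint8, red, green, blue), "z_map" (480x640 float32, mm along the optical axis (not along the pixel's ray), 0 where there is no reading), "fx", "fy", "cx", "cy" (pixels), "D" ([k1, k2, p1, p2, k3] as OpenCV has them; the pictures are not rectified), "rvec" (rotation vector, rad) and "tvec" (3), from world to camera coordinates, as OpenCV has them. Camera axes: x right, y down, z forward; pixel columns grow to the right and rows downward; lengths in mm; the calibration is good to about 2 mm. A picture is of the moment at which its call begins.
- ctrl.finish_job(): hands the job in, once; it reports no verdict.
The state is a dict: "time_s": time; "joints": joint angles; "dq": joint speeds; "tau": joint torques, N m; "eef_pos": TCP position; "ee_rot": TCP orientation; "force": force on the tool from outside, world axes, zero at the start; "wrist_torque": the same for the moment, N m; "grip_width": opening from 0.0 (shut) to 1.0 (fully open).
Only numpy, scipy, OpenCV 4.12 (cv2) and the standard library are available. Lean on these libraries where they do the work, as an engineer would, in place of code of your own. Each camera call takes 0.05 s, during which the arm holds its last target.

TASK

Check the brake lever of the tilt stand before use: with closed fingers, press the lever in towards the grip bar with the outside of the fingers until it comes up against its stop, short of the bar, and keep it pressed there for two seconds. Then ease it back out under control so that it does not snap back, and take the hand clear. Press only on the lever's outer face: do not reach behind it or pinch it, do not force it past a firm push, leave the bar and the rest of the stand untouched, and leave the jar, beaker and wrench where they are.

Things in the scene. Friction and masses are not known exactly. Their poses are not given: they have to be found in the camera images.
- stand: Aluminium tilt stand, bolted to the bench. Origin on the bench surface below the grip bar; z up, y along the bar, x level across it. Its foot rail is 80 mm wide (x), 14 mm thick and runs from y = -150 to +320 mm. The brake lever lies on the -x side of the bar, at the bar's height.
- frame: All fixed parts of the stand (foot, posts, bar, lever bracket, vessel; not the lever), not to be touched. Origin and axes as the stand's. Posts at y = -130 and +98 mm are 34 mm in x, 16 mm in y, 176 mm high. Beside the bar, at y = +200 mm, hangs a glass vessel with a steel head plate (radius 64 mm), its fittings up to 262 mm above the bench.
- bar_mid (a point): Point on the axis of the level grip bar (black ribbed rubber, 28 mm thick, 150 mm above the bench, along the stand's y from -110 to +55 mm), 30 mm towards -y of the stand's origin. Axes as the stand's.
- lever (a joint): Brake lever, a bare dark steel blade on an upright hinge at stand x = -45, y = +74 mm. 0 rad = fully out (at rest, held by a spring), growing as its free end swings in towards the bar (stand +x); hard stop at 0.24 rad, about 22 mm of air short of the bar. The spring takes about 4 N at the press point at the start and 7 N at the stop, and returns the lever to 0.
- blade: Outer half (face away from the bar) of the lever blade. Origin on the hinge axis at mid height, 150 mm above the bench. The blade runs from 5 to 150 mm along its own -y, is 22 mm high and 12 mm thick in all; this half is own x = -6 to 0 mm. At rest it is turned -0.22 rad about z from the stand, at the stop +0.02 rad.
- press_point (a point): Point on the outer face of the blade, mid height, 125 mm from the hinge and 25 mm from the free end; moves with the lever. Its own +x is the direction in which the lever is pressed, -y points to the free end.
- blade_back: Inner half of the blade, facing the bar, own x = 0 to +6 mm; same origin and axes as the outer half. Not to be touched.
- jar_mid (a point): Middle (half-way up, 36 mm above the bench) of a loose closed jar, 52 mm wide and 75 mm high, standing on one side of the bar or the other. To be left alone.
- beaker_mid (a point): Middle (36 mm above the bench) of a loose white open beaker, 64 mm wide and 70 mm high. To be left alone.
- wrench_mid (a point): Middle of a loose steel wrench lying flat on the bench, about 180 mm long. To be left alone.

How it is judged:
By the outcome, as a careful person would: the job done as asked, in the order asked, and still so for the second after the job is handed in, with the robot touching nothing.
It also fails if it takes over 40 s, if anything falls off the work surface, if the arm or the gripper's body presses on something with over 40 N, if the wrist force passes 120 N, or if a joint passes its speed limit or range.

## Working session

There is one attempt and no reset: what is moved stays moved. The work goes in short steps, Python scripts to look and compute and a shell command to move; the robot and the scene stay as the last step left them, time stands still between calls to the robot, and variables do not carry over. Pictures are saved under pics/ and viewed, and the job is handed in when it is done.

```bash
ls; mkdir -p pics
python3 - <<'E'
from rig import telemetry, imaging, ctrl
import cv2
print(telemetry.sense())
for n in ["scene","top","wrist"]:
    c=imaging.capture(n); cv2.imwrite(f"pics/{n}0.png",c["frame"][:,:,::-1])
    print(n,{k:c[k] for k in c if k not in("frame","z_map")}, (c["z_map"]>0).mean())
E
```

```text
pics
{'time_s': 0.0, 'joints': array([ 1.03859948e+00,  3.13439587e-01,  1.49843548e+00, -1.44916410e-05,
        1.33102137e+00, -2.23374231e-01]), 'dq': array([ 0.00140359,  0.00054348, -0.00064076,  0.00129055,  0.00048344,
        0.00190868]), 'tau': array([-2.71696417e-04, -4.12265432e+01, -2.59744620e+01, -1.99240853e-04,
        4.16940398e-03, -9.90305352e-06]), 'eef_pos': array([159.43247922, 499.93042783, 230.74101604]), 'ee_rot': array([-0.5707622 ,  0.5711368 ,  0.41673158, -0.41757402]), 'force': array([ 1.09340083e+00,  1.09639542e+00, -7.76791359e-04]), 'wrist_torque': array([-0.00349483,  0.00832329, -0.0183805 ]), 'grip_width': 0.9995361792697074}
scene {'fx': 517.4413278343345, 'fy': 517.4413278343345, 'cx': 318.5989653134287, 'cy': 243.181139256662, 'D': array([-0.07826975,  0.        ,  0.        ,  0.        ,  0.        ]), 'rvec': array([ 2.25770738,  1.00030366, -0.38574653]), 'tvec': array([-371.58389765, -267.04481067, 1279.13047848])} 0.9958919270833333
top {'fx': 586.3465794518005, 'fy': 586.3465794518005, 'cx': 318.160045691424, 'cy': 231.13790067941338, 'D': array([-0.08857779,  0.        ,  0.        ,  0.        ,  0.        ]), 'rvec': array([ 2.19068767, -2.15224419,  0.10955386]), 'tvec': array([ -34.00197745,  572.69351436, 1144.4008616 ])} 0.99599609375
wrist {'fx': 334.8272309321307, 'fy': 334.8272309321307, 'cx': 317.1922498960085, 'cy': 241.2549240029428, 'D': array([-0.00586462,  0.        ,  0.        ,  0.        ,  0.        ]), 'rvec': array([-2.35076776, -1.71894544, -0.23280543]), 'tvec': array([-525.06532683,  -35.44518375,  378.08256999])} 0.9957552083333333
```

View pics/scene0.png

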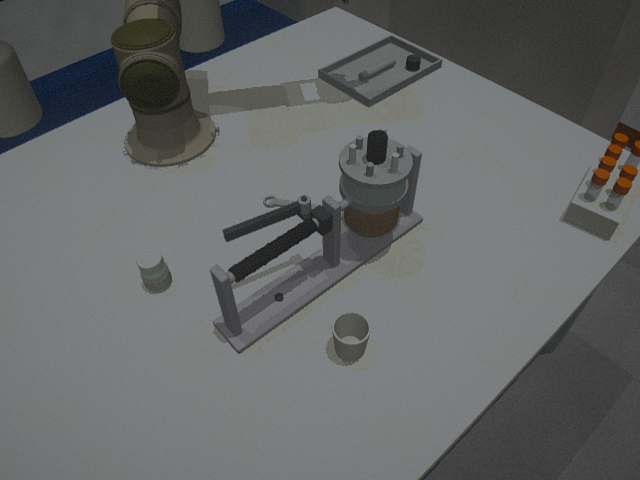

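View pics/top0.png

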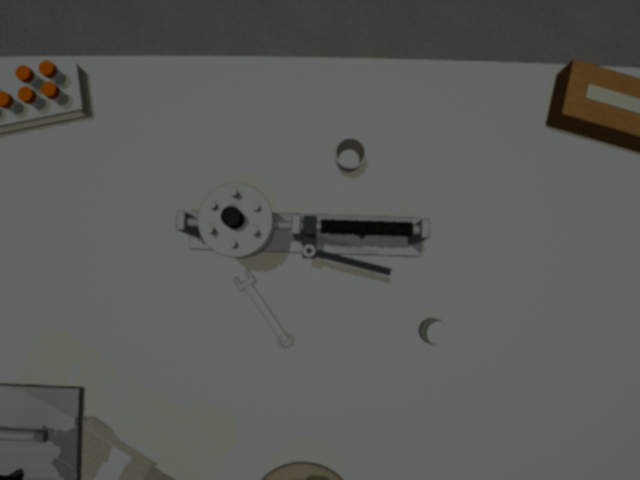

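View pics/wrist0.png

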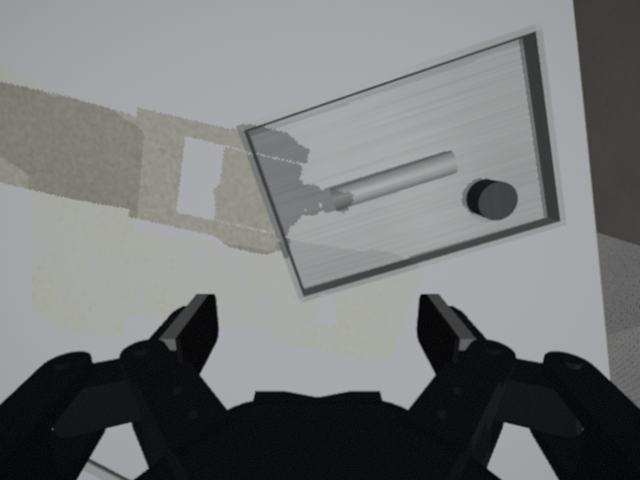

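The top view shows the bar (dark, u 322–412, v 228), the lever below it on the robot side (hinge about (309,251), free end about (390,271)), and the vessel on the left at (235,220). The jar is at (437,332), the beaker at (350,155), and the wrench runs from (243,280) to (286,340).

```bash
cat > h.py <<'E'
import numpy as np, cv2
from rig import telemetry, imaging
def pts(c):
    h,w=c["z_map"].shape
    uv=np.stack(np.meshgrid(np.arange(w),np.arange(h)),-1).reshape(-1,1,2).astype(float)
    K=np.array([[c["fx"],0,c["cx"]],[0,c["fy"],c["cy"]],[0,0,1]])
    n=cv2.undistortPoints(uv,K,c["D"]).reshape(-1,2)
    R=cv2.Rodrigues(c["rvec"])[0]; t=c["tvec"]
    d=np.c_[n,np.ones(len(n))]
    P=(d*c["z_map"].reshape(-1,1)-t)@R
    return P.reshape(h,w,3)
def ray(c,uv,z):
    K=np.array([[c["fx"],0,c["cx"]],[0,c["fy"],c["cy"]],[0,0,1]])
    n=cv2.undistortPoints(np.array(uv,float).reshape(-1,1,2),K,c["D"]).reshape(-1,2)
    R=cv2.Rodrigues(c["rvec"])[0]; o=-R.T@c["tvec"]; d=np.c_[n,np.ones(len(n))]@R
    return o+d*((z-o[2])/d[:,2:])
def proj(c,P):
    K=np.array([[c["fx"],0,c["cx"]],[0,c["fy"],c["cy"]],[0,0,1]])
    return cv2.projectPoints(np.array(P,float).reshape(-1,1,3),c["rvec"],c["tvec"],K,c["D"])[0].reshape(-1,2)
E
python3 - <<'E'
from h import *
c=imaging.capture("top"); P=pts(c); f=c["frame"]
print("bench z",np.median(P[300:330,330:400,2]))
g=f.max(2); 
dark=((g<60)&(P[...,2]>100)).astype(np.uint8)
dark[:, :280]=0; dark[:,440:]=0; dark[:180]=0; dark[300:]=0
n,l,s,ce=cv2.connectedComponentsWithStats(dark)
for i in range(1,n):
    if s[i,4]>30: print(i,s[i],ce[i],np.median(P[l==i][:,2]))
m=cv2.resize(np.where(dark[...,None]>0,[0,0,255],np.clip(f[:,:,::-1].astype(float)*1.5,0,255)).astype(np.uint8)[190:300,170:450],None,fx=2.8,fy=2.8,interpolation=cv2.INTER_NEAREST)
m2=cv2.resize(np.clip(f[190:300,170:450,::-1].astype(float)*1.5,0,255).astype(np.uint8),None,fx=2.8,fy=2.8)
cv2.imwrite("pics/z1.png",np.vstack([m2,m])[:600,:800])
for p in [(424,229),(296,225),(370,228),(309,251),(350,261),(380,268),(388,270),(437,332),(350,155)]:
    print(p,P[p[1],p[0]].round(1))
E
```

```text
bench z 0.2729760020046702
1 [ 293  216  133   32 1888] [355.33792373 228.86811441] 161.10353780830755
3 [311 250  80  25 512] [351.14648438 261.79882812] 160.79651933753325
(424, 229) [ 565.5 -209.   177.3]
(296, 225) [568.7  15.2 175.7]
(370, 228) [ 567.1 -115.5  163.1]
(309, 251) [523.9  -8.3 170.8]
(350, 261) [508.2 -81.  158.4]
(380, 268) [ 496.6 -133.9  161.5]
(388, 270) [ 493.3 -148.1  161.3]
(437, 332) [ 380.  -252.9   75.6]
(350, 155) [735.1 -87.    5.2]
```

View pics/z1.png

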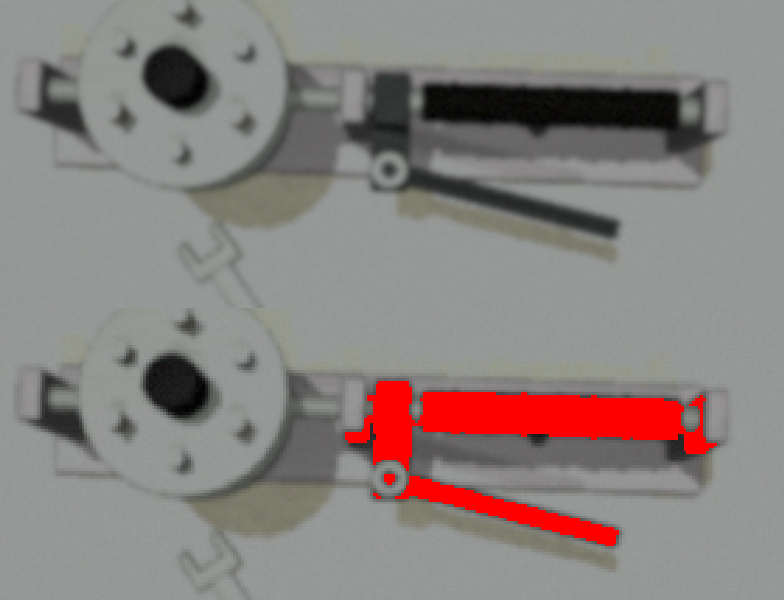

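The picture confirms the masks: the lever is its own component, the hinge ring is at about (309,251), and the bar is separate. Next I fit lines to these and cast them onto their known heights.

Run:
```python
from h import *
c=imaging.capture("top"); P=pts(c); f=c["frame"]; g=f.max(2)
m=(g<60)&(P[...,2]>100)
# bar
b=m.copy(); b[:,:324]=0;b[:,408:]=0;b[:212]=0;b[242:]=0
vu=np.argwhere(b); cols=np.arange(326,406)
mid=[(u,np.mean(np.nonzero(b[:,u])[0])) for u in cols]
B=ray(c,mid,157.) ; 
vx,vy,x0,y0=cv2.fitLine(B[:,:2].astype(np.float32),cv2.DIST_HUBER,0,.01,.01).ravel()
ey=np.array([vx,vy])*np.sign(vy); yaw=np.arctan2(-ey[0],ey[1]); print("bar line",x0,y0,"stand yaw",yaw)
# height-selected posts
for nm,(u0,u1,v0,v1) in {"far":(285,306,210,242),"near":(415,436,214,245)}.items():
    s=np.zeros(m.shape,bool); s[v0:v1,u0:u1]=1; s&=(P[...,2]>170)&(P[...,2]<182)
    q=P[s]; print(nm,s.sum(),q.min(0).round(1),q.max(0).round(1),((q.min(0)+q.max(0))/2).round(1))
# lever
L=m.copy(); L[:246]=0; L[300:]=0; L[:,:320]=0; L[:,420:]=0
top=[];bot=[]
for u in range(322,387):
    r=np.nonzero(L[:,u])[0]; top.append((u,r.min()-.5)); bot.append((u,r.max()+.5))
for nm,a in(("bar side",top),("outer",bot)):
    A=ray(c,a,161.); l=cv2.fitLine(A[:,:2].astype(np.float32),cv2.DIST_HUBER,0,.01,.01).ravel()
    d=l[:2]*np.sign(l[1]); print(nm,"ang",np.arctan2(-d[0],d[1]),l[2:], "x at y=-130:",l[2]+(-130-l[3])*d[0]/d[1])
print("tip", ray(c,[(390.5,270.5)],161.))
print("hinge ring", ray(c,[(309,251)],171.))
```

```text
bar line 567.89996 -106.76592 stand yaw -0.016056733
far 172 [553.    8.1 170.3] [586.7  22.6 180.7] [569.9  15.3 175.5]
near 182 [ 549.6 -219.   170.4] [ 583.9 -202.8  180.5] [ 566.7 -210.9  175.5]
bar side ang -0.24050362 [511.56378 -87.96982] x at y=-130: 501.25586
outer ang -0.2342318 [499.6195  -88.46253] x at y=-130: 489.7082
tip [[ 492.52171505 -152.59864693  161.        ]]
hinge ring [[523.83940322  -8.29937574 171.        ]]
```

Run:
```python
from h import *
from scipy.spatial.transform import Rotation as R
s=telemetry.sense(); q=s["ee_rot"]; M=R.from_quat([*q[1:],q[0]]).as_matrix(); print(s["eef_pos"],"cols=tool axes in world\n",M.round(4))
print(np.arctan2(M[1,0],M[0,0]))
t=np.array([430,-120,235.])
print("shift cm",(M.T@(t-s["eef_pos"])/10).round(2))
```

```text
[159.50592784 500.07439739 231.0617757 ] cols=tool axes in world
 [[ 3.039e-01 -3.000e-04 -9.527e-01]
 [ 9.527e-01 -5.000e-04  3.039e-01]
 [-5.000e-04 -1.000e+00  1.000e-04]]
1.2620088694394116
shift cm [-50.85  -0.37 -44.61]
```

```bash
python3 -m handwheel '[{"delta_pos":[-2.5,0,-2.2],"twist":[0,0.075,0],"jaw":0},{"delta_pos":[-5,0,-4.4],"twist":[0,0.15,0],"jaw":0},{"delta_pos":[-7.5,0,-6.6],"twist":[0,0.225,0],"jaw":0},{"delta_pos":[-10,0,-8.8],"twist":[0,0.3,0],"jaw":0},{"delta_pos":[-12.5,0,-11],"twist":[0,0.375,0],"jaw":0},{"delta_pos":[-15,0,-13.2],"twist":[0,0.45,0],"jaw":0},{"delta_pos":[-17.5,0,-15.4],"twist":[0,0.525,0],"jaw":0},{"delta_pos":[-20,0,-17.6],"twist":[0,0.6,0],"jaw":0},{"delta_pos":[-22.5,0,-19.8],"twist":[0,0.675,0],"jaw":0},{"delta_pos":[-25,0,-22],"twist":[0,0.75,0],"jaw":0}]' 60
cat > to.py <<'E'
import sys
from h import *
from scipy.spatial.transform import Rotation as R
def st(): 
    s=telemetry.sense(); q=s["ee_rot"]; return s,R.from_quat([*q[1:],q[0]]).as_matrix()
def show(*targets):
    s,M=st(); y=np.arctan2(M[1,0],M[0,0])
    print("t",round(s["time_s"],2),"pos",s["eef_pos"].round(1),"xyaw",y.round(4),"down",M[:,1].round(4),"F",s["force"].round(2),"grip",round(s["grip_width"],3),"q",s["joints"].round(2))
    for x,yy,z,yaw in targets:
        print(" shift cm",(M.T@(np.array([x,yy,z])-s["eef_pos"])/10).round(2),"twist y",round(y-yaw,3))
E
python3 -c "
from to import *
show((425,-113,235,-0.236))"
```

```text
time_s: 1.08
eef_pos: [293.3, 193.7, 231.4]
ee_rot: [-0.684, 0.684, 0.178, -0.178]
force: [1.4, 0.3, 0.5]
grip_width: -0.0
t 1.08 pos [293.3 193.7 231.4] xyaw 0.5086 down [ 4.e-04  1.e-04 -1.e+00] F [1.44 0.25 0.47] grip -0.0 q [ 0.25 -0.09  1.95 -0.    1.28 -0.26]
 shift cm [ -3.43  -0.36 -33.2 ] twist y 0.745
```

```bash
python3 -m handwheel '[{"delta_pos":[-0.35,0,-3.3],"twist":[0,0.075,0],"jaw":0},{"delta_pos":[-0.7,0,-6.6],"twist":[0,0.15,0],"jaw":0},{"delta_pos":[-1.05,0,-9.9],"twist":[0,0.225,0],"jaw":0},{"delta_pos":[-1.4,0,-13.2],"twist":[0,0.3,0],"jaw":0},{"delta_pos":[-1.75,0,-16.5],"twist":[0,0.375,0],"jaw":0},{"delta_pos":[-2.1,0,-19.8],"twist":[0,0.45,0],"jaw":0},{"delta_pos":[-2.45,0,-23.1],"twist":[0,0.525,0],"jaw":0},{"delta_pos":[-2.8,0,-26.4],"twist":[0,0.6,0],"jaw":0},{"delta_pos":[-3.1,0,-29.7],"twist":[0,0.675,0],"jaw":0},{"delta_pos":[-3.4,0,-33.2],"twist":[0,0.745,0],"jaw":0}]' 60
python3 - <<'E'
from to import *
show((425,-113,137,-0.236))
for n in("wrist","scene","top"):
    c=imaging.capture(n); cv2.imwrite(f"pics/{n}2.png",c["frame"][:,:,::-1])
    if n=="wrist":
        s,M=st(); R_=cv2.Rodrigues(c["rvec"])[0]; print("cam in tool",M.T@(-R_.T@c["tvec"]-s["eef_pos"]))
E
```

```text
time_s: 1.92
eef_pos: [426.4, -112.6, 231.3]
ee_rot: [0.702, -0.702, 0.084, -0.084]
force: [0.9, 0.7, 0.6]
grip_width: 0.005
t 1.92 pos [ 426.4 -112.6  231.3] xyaw -0.237 down [ 2.e-04  0.e+00 -1.e+00] F [0.93 0.73 0.55] grip 0.005 q [-0.52  0.13  1.73  0.    1.28 -0.29]
 shift cm [-0.13  9.43 -0.08] twist y -0.001
cam in tool [  -2.86019171 -142.37041065   72.43050592]
```

View pics/scene2.png

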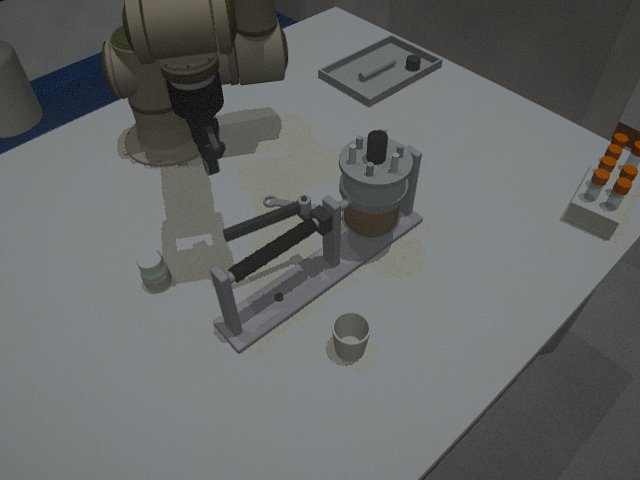

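View pics/wrist2.png

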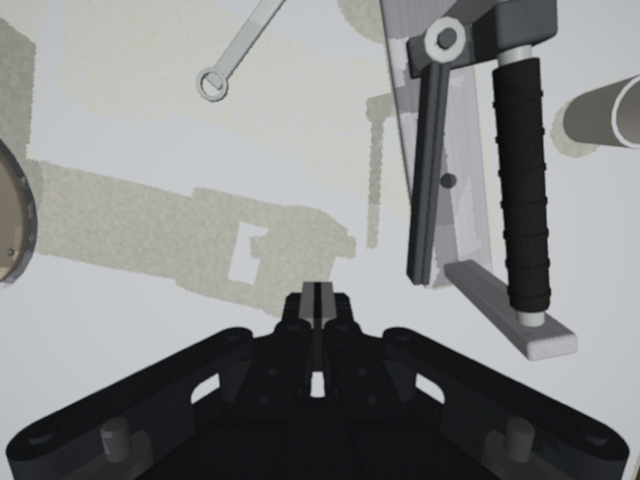

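View pics/top2.png

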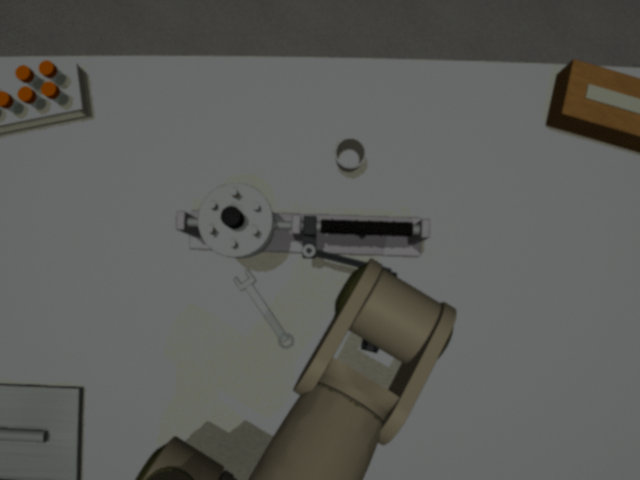

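The wrist view shows the closed fingertips at about (318,300), with the linkage widening behind them. The blade runs from (440,60) to (420,280), so it is clear ahead. From wrist depth I'll check how wide the linkage gets against height.

Run:
```python
from to import *
c=imaging.capture("wrist"); P=pts(c); s,M=st()
T=(P-s["eef_pos"])@M
g=c["frame"].max(2)
m=(np.abs(T[...,0])<90)&(np.abs(T[...,2])<60)&(T[...,1]<15)
for a in range(-100,10,6):
    k=m&(T[...,1]>=a)&(T[...,1]<a+6)&(P[...,0]<470)
    if k.sum()>5: print(a,k.sum(),T[k][:,0].min().round(1),T[k][:,0].max().round(1),"z",T[k][:,2].min().round(1),T[k][:,2].max().round(1))
show((425,-113,136,-0.236))
```

```text
-100 6631 -54.9 35.0 z 8.4 20.8
-94 10418 -60.2 44.2 z 1.0 20.3
-88 10183 -61.4 44.2 z -1.8 18.3
-82 7047 -58.9 44.2 z -7.8 17.9
-76 7351 -53.7 44.9 z -8.1 17.7
-70 4264 -49.7 42.4 z -8.9 17.5
-64 3023 -45.4 42.5 z -9.1 16.1
-58 5185 -38.9 40.8 z -9.3 13.6
-52 2598 -34.6 36.9 z -13.1 13.9
-46 1032 -28.4 31.5 z -10.9 13.8
-40 834 -10.8 18.3 z -11.9 12.1
-34 336 -12.3 14.9 z 5.8 11.2
-28 493 -12.3 14.9 z 5.7 11.4
-22 414 -12.3 14.8 z 5.8 11.1
-16 393 -12.2 14.9 z 5.7 11.0
-10 266 -11.8 14.4 z 5.7 11.2
-4 16 -5.1 7.8 z 9.9 10.3
t 2.12 pos [ 426.  -111.3  230.9] xyaw -0.2338 down [-9.e-04  6.e-04 -1.e+00] F [-0.04  0.21 -0.47] grip 0.001 q [-0.52  0.13  1.73  0.    1.28 -0.29]
 shift cm [-0.05  9.49 -0.2 ] twist y 0.002
```

```bash
python3 -m handwheel '[{"delta_pos":[0,1.2,0],"twist":[0,0,0],"jaw":0},{"delta_pos":[0,2.4,0],"twist":[0,0,0],"jaw":0},{"delta_pos":[0,3.6,0],"twist":[0,0,0],"jaw":0},{"delta_pos":[0,4.8,0],"twist":[0,0,0],"jaw":0},{"delta_pos":[0,6,0],"twist":[0,0,0],"jaw":0},{"delta_pos":[0,7.2,0],"twist":[0,0,0],"jaw":0},{"delta_pos":[0,8.4,0],"twist":[0,0,0],"jaw":0},{"delta_pos":[0,9.2,0],"twist":[0,0,0],"jaw":0},{"delta_pos":[0,9.7,0],"twist":[0,0,0],"jaw":0},{"delta_pos":[0,9.7,0],"twist":[0,0,0],"jaw":0}]'
python3 - <<'E'
from to import *
show((466,-122.4,134,-0.236),(475.5,-124.7,134,-0.236))
c=imaging.capture("wrist"); P=pts(c); s,M=st()
cv2.imwrite("pics/w3.png",c["frame"][:,:,::-1])
c=imaging.capture("scene");cv2.imwrite("pics/s3.png",cv2.resize(c["frame"][120:340,120:420,::-1],None,fx=2.6,fy=2.6))
E
```

```text
time_s: 2.95
eef_pos: [425.8, -110.2, 133.8]
ee_rot: [0.703, -0.702, 0.082, -0.081]
force: [0.1, -0.1, 0.0]
grip_width: 0.0
t 2.95 pos [ 425.8 -110.2  133.8] xyaw -0.232 down [-1.1e-03  7.0e-04 -1.0e+00] F [ 0.05 -0.13  0.  ] grip 0.0 q [-0.52  0.24  1.87  0.    1.03 -0.29]
 shift cm [ 4.19 -0.03 -0.26] twist y 0.004
 shift cm [ 5.17 -0.03 -0.26] twist y 0.004
```

View pics/w3.png

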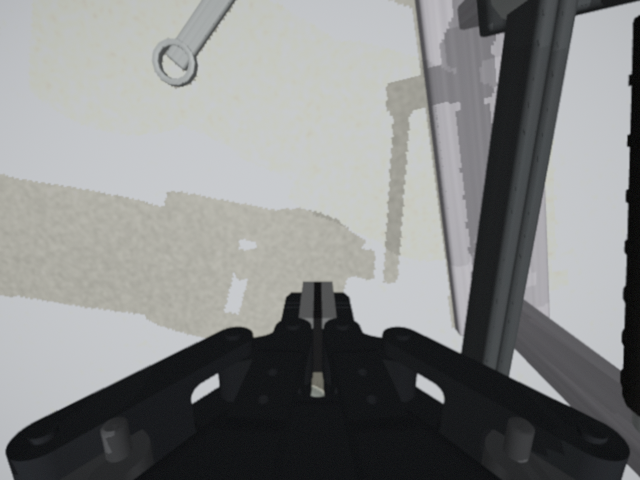

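View pics/s3.png

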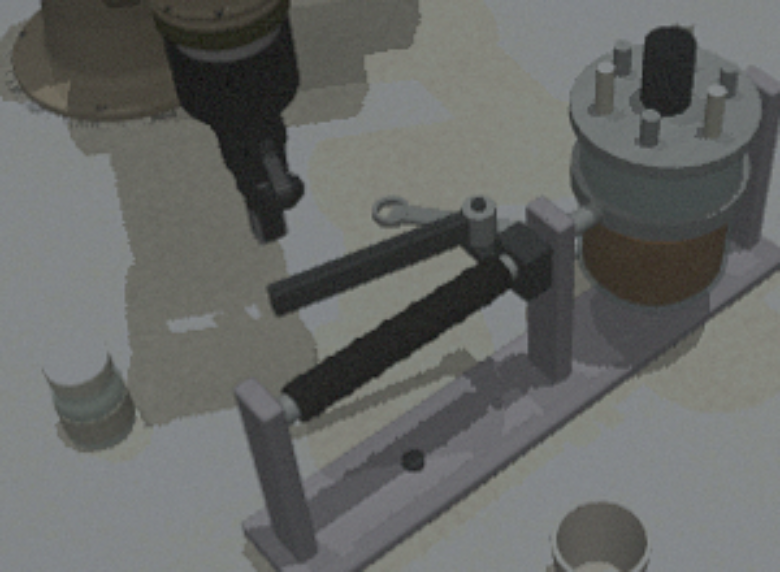

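The fingers stand at blade height on the outer side of the lever, with clear air between. I'll close most of the gap now, then approach slowly.

```bash
python3 -m handwheel '[{"delta_pos":[0.5,0,0],"twist":[0,0,0],"jaw":0},{"delta_pos":[1,0,-0.1],"twist":[0,0,0],"jaw":0},{"delta_pos":[1.5,0,-0.1],"twist":[0,0,0],"jaw":0},{"delta_pos":[2,0,-0.2],"twist":[0,0,0],"jaw":0},{"delta_pos":[2.5,0,-0.2],"twist":[0,0,0],"jaw":0},{"delta_pos":[3,0,-0.25],"twist":[0,0,0],"jaw":0},{"delta_pos":[3.5,0,-0.25],"twist":[0,0,0],"jaw":0},{"delta_pos":[3.9,0,-0.25],"twist":[0,0,0],"jaw":0},{"delta_pos":[4.1,0,-0.25],"twist":[0,0,0],"jaw":0},{"delta_pos":[4.1,0,-0.25],"twist":[0,0,0],"jaw":0}]'
python3 - <<'E'
from to import *
show((475.5,-124.7,134,-0.236))
c=imaging.capture("wrist")
cv2.imwrite("pics/w4.png",c["frame"][:,:,::-1])
E
```

```text
time_s: 3.88
eef_pos: [465.8, -122.9, 134.2]
ee_rot: [0.702, -0.702, 0.082, -0.082]
force: [0.1, 0.6, -0.1]
grip_width: -0.0
t 3.88 pos [ 465.8 -122.9  134.2] xyaw -0.2329 down [-0.  0. -1.] F [ 0.1   0.59 -0.11] grip -0.0 q [-0.5   0.32  1.76  0.    1.06 -0.27]
 shift cm [0.98 0.02 0.05] twist y 0.003
```

View pics/w4.png

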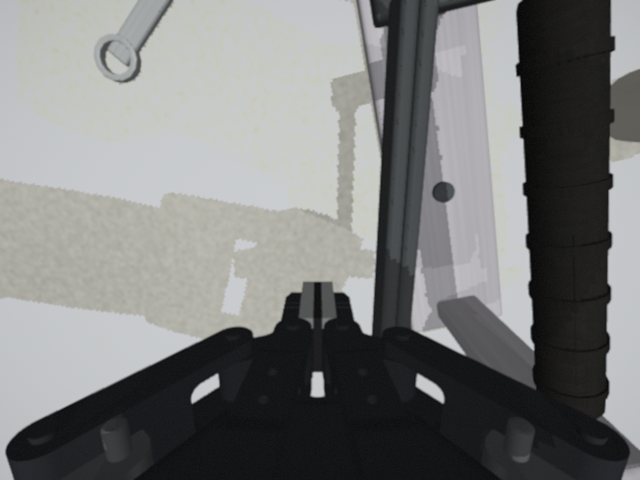

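The gap is now about 10 mm, between the finger edge at u≈350 and the blade face at u≈378. Next is a slow advance to contact.

```bash
python3 -m handwheel '[{"delta_pos":[0.1,0,0],"twist":[0,0,0],"jaw":0},{"delta_pos":[0.2,0,0],"twist":[0,0,0],"jaw":0},{"delta_pos":[0.3,0,0],"twist":[0,0,0],"jaw":0},{"delta_pos":[0.4,0,0],"twist":[0,0,0],"jaw":0},{"delta_pos":[0.5,0,0],"twist":[0,0,0],"jaw":0},{"delta_pos":[0.6,0,0],"twist":[0,0,0],"jaw":0},{"delta_pos":[0.7,0,0],"twist":[0,0,0],"jaw":0},{"delta_pos":[0.8,0,0],"twist":[0,0,0],"jaw":0},{"delta_pos":[0.9,0,0],"twist":[0,0,0],"jaw":0},{"delta_pos":[1,0,0],"twist":[0,0,0],"jaw":0}]'
python3 -c "
from to import *
show()"
```

```text
time_s: 4.77
eef_pos: [475.3, -125.2, 134.3]
ee_rot: [-0.702, 0.702, -0.082, 0.082]
force: [-0.1, -0.4, -1.1]
grip_width: -0.002
t 4.77 pos [ 475.3 -125.2  134.3] xyaw -0.233 down [-0. -0. -1.] F [-0.14 -0.4  -1.1 ] grip -0.002 q [-0.5   0.34  1.73 -0.    1.07 -0.26]
```

```bash
python3 -m handwheel '[{"delta_pos":[0.1,0,0],"twist":[0,0,0],"jaw":0},{"delta_pos":[0.2,0,0],"twist":[0,0,0],"jaw":0},{"delta_pos":[0.3,0,0],"twist":[0,-0.01,0],"jaw":0},{"delta_pos":[0.4,0,0],"twist":[0,-0.02,0],"jaw":0},{"delta_pos":[0.5,0,-0.02],"twist":[0,-0.03,0],"jaw":0},{"delta_pos":[0.6,0,-0.02],"twist":[0,-0.035,0],"jaw":0},{"delta_pos":[0.7,0,-0.03],"twist":[0,-0.04,0],"jaw":0},{"delta_pos":[0.8,0,-0.03],"twist":[0,-0.05,0],"jaw":0},{"delta_pos":[0.9,0,-0.04],"twist":[0,-0.06,0],"jaw":0},{"delta_pos":[1,0,-0.04],"twist":[0,-0.065,0],"jaw":0}]'
python3 - <<'E'
from to import *
show()
c=imaging.capture("wrist")
cv2.imwrite("pics/w5.png",c["frame"][:,:,::-1])
E
```

```text
time_s: 5.6
eef_pos: [484.4, -128.3, 134.2]
ee_rot: [-0.704, 0.705, -0.06, 0.058]
force: [-5.9, -3.1, 2.2]
grip_width: 0.001
t 5.6 pos [ 484.4 -128.3  134.2] xyaw -0.167 down [-1.5e-03 -5.0e-04 -1.0e+00] F [-5.94 -3.15  2.23] grip 0.001 q [-0.49  0.36  1.7  -0.    1.08 -0.32]
```

View pics/w5.png

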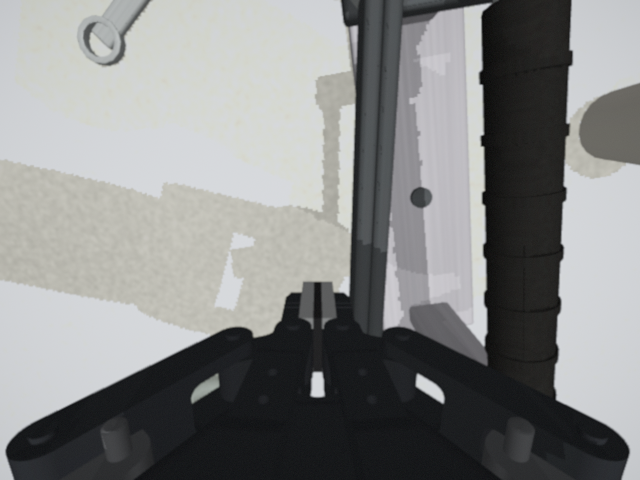

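Contact made: about 6 N, with the blade against the finger's outer face at (352,300). I'll continue along the lever's arc.

```bash
python3 -m handwheel '[{"delta_pos":[0.1,0,-0.01],"twist":[0,-0.008,0],"jaw":0},{"delta_pos":[0.2,0,-0.03],"twist":[0,-0.016,0],"jaw":0},{"delta_pos":[0.3,0,-0.04],"twist":[0,-0.024,0],"jaw":0},{"delta_pos":[0.4,0,-0.06],"twist":[0,-0.032,0],"jaw":0},{"delta_pos":[0.5,0,-0.07],"twist":[0,-0.04,0],"jaw":0},{"delta_pos":[0.6,0,-0.08],"twist":[0,-0.048,0],"jaw":0},{"delta_pos":[0.7,0,-0.09],"twist":[0,-0.056,0],"jaw":0},{"delta_pos":[0.8,0,-0.1],"twist":[0,-0.064,0],"jaw":0},{"delta_pos":[0.9,0,-0.11],"twist":[0,-0.072,0],"jaw":0},{"delta_pos":[1,0,-0.12],"twist":[0,-0.08,0],"jaw":0}]'
python3 -c "
from to import *
show()"
```

```text
time_s: 6.48
eef_pos: [493.9, -131.1, 134.2]
ee_rot: [-0.706, 0.707, -0.031, 0.03]
force: [-6.7, -2.2, 2.2]
grip_width: 0.003
t 6.48 pos [ 493.9 -131.1  134.2] xyaw -0.0871 down [-1.8e-03 -4.0e-04 -1.0e+00] F [-6.68 -2.2   2.25] grip 0.003 q [-0.49  0.38  1.67 -0.    1.09 -0.4 ]
```

```bash
python3 -m handwheel '[{"delta_pos":[0.1,0,-0.01],"twist":[0,-0.008,0],"jaw":0},{"delta_pos":[0.2,0,-0.03],"twist":[0,-0.016,0],"jaw":0},{"delta_pos":[0.3,0,-0.04],"twist":[0,-0.024,0],"jaw":0},{"delta_pos":[0.4,0,-0.05],"twist":[0,-0.032,0],"jaw":0},{"delta_pos":[0.5,0,-0.06],"twist":[0,-0.04,0],"jaw":0},{"delta_pos":[0.6,0,-0.07],"twist":[0,-0.048,0],"jaw":0},{"delta_pos":[0.7,0,-0.08],"twist":[0,-0.056,0],"jaw":0},{"delta_pos":[0.8,0,-0.09],"twist":[0,-0.064,0],"jaw":0},{"delta_pos":[0.9,0,-0.1],"twist":[0,-0.072,0],"jaw":0},{"delta_pos":[0.9,0,-0.1],"twist":[0,-0.08,0],"jaw":0}]'
python3 -c "
from to import *
show()"
```

```text
time_s: 7.32
eef_pos: [502.8, -133.1, 134.2]
ee_rot: [-0.707, 0.707, -0.003, 0.002]
force: [-5.7, -3.9, 1.9]
grip_width: -0.001
t 7.32 pos [ 502.8 -133.1  134.2] xyaw -0.0071 down [-1.9e-03 -8.0e-04 -1.0e+00] F [-5.72 -3.88  1.95] grip -0.001 q [-0.48  0.4   1.64 -0.    1.1  -0.48]
```

```bash
python3 -m handwheel '[{"delta_pos":[0.03,0,0],"twist":[0,0,0],"jaw":0},{"delta_pos":[0.06,0,0],"twist":[0,-0.002,0],"jaw":0},{"delta_pos":[0.09,0,0],"twist":[0,-0.004,0],"jaw":0},{"delta_pos":[0.12,0,0],"twist":[0,-0.006,0],"jaw":0},{"delta_pos":[0.15,0,0],"twist":[0,-0.008,0],"jaw":0},{"delta_pos":[0.18,0,0],"twist":[0,-0.01,0],"jaw":0},{"delta_pos":[0.2,0,0],"twist":[0,-0.012,0],"jaw":0},{"delta_pos":[0.2,0,0],"twist":[0,-0.012,0],"jaw":0},{"delta_pos":[0.2,0,0],"twist":[0,-0.012,0],"jaw":0},{"delta_pos":[0.2,0,0],"twist":[0,-0.012,0],"jaw":0}]'
python3 - <<'E'
from to import *
show()
c=imaging.capture("wrist")
cv2.imwrite("pics/w6.png",c["frame"][:,:,::-1])
E
```

```text
time_s: 8.15
eef_pos: [504.7, -133.4, 134.2]
ee_rot: [-0.707, 0.708, 0.001, -0.002]
force: [-6.5, -5.9, 2.2]
grip_width: -0.0
t 8.15 pos [ 504.7 -133.4  134.2] xyaw 0.0043 down [-0.0019 -0.0013 -1.    ] F [-6.52 -5.89  2.19] grip -0.0 q [-0.48  0.4   1.64 -0.    1.1  -0.49]
```

View pics/w6.png

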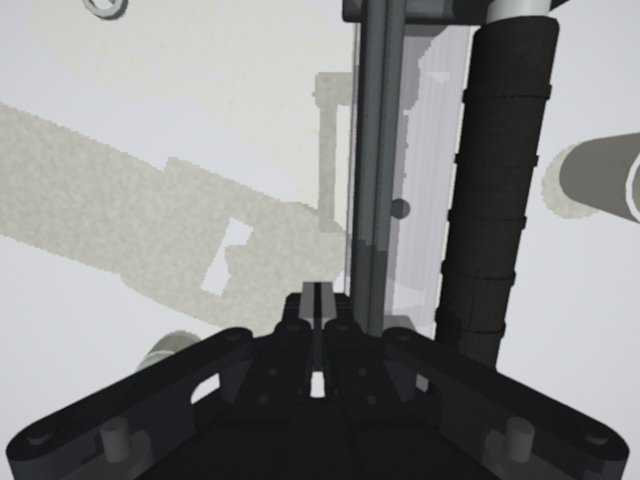

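Still spring force only, so the stop isn't reached yet. The blade is now parallel to the bar with clear air between them. I'll creep on, easing slightly toward the free end to unload friction.

```bash
python3 -m handwheel '[{"delta_pos":[0.03,0,-0.02],"twist":[0,0,0],"jaw":0},{"delta_pos":[0.06,0,-0.04],"twist":[0,0,0],"jaw":0},{"delta_pos":[0.09,0,-0.06],"twist":[0,0,0],"jaw":0},{"delta_pos":[0.12,0,-0.06],"twist":[0,0,0],"jaw":0},{"delta_pos":[0.15,0,-0.06],"twist":[0,0,0],"jaw":0},{"delta_pos":[0.18,0,-0.06],"twist":[0,0,0],"jaw":0},{"delta_pos":[0.2,0,-0.06],"twist":[0,0,0],"jaw":0},{"delta_pos":[0.2,0,-0.06],"twist":[0,0,0],"jaw":0},{"delta_pos":[0.2,0,-0.06],"twist":[0,0,0],"jaw":0},{"delta_pos":[0.2,0,-0.06],"twist":[0,0,0],"jaw":0}]'
python3 -c "
from to import *
show()"
```

```text
time_s: 9.03
eef_pos: [506.4, -133.5, 134.2]
ee_rot: [-0.707, 0.707, 0.001, -0.003]
force: [-9.5, -3.5, 3.7]
grip_width: 0.002
t 9.03 pos [ 506.4 -133.5  134.2] xyaw 0.0046 down [-2.9e-03 -4.0e-04 -1.0e+00] F [-9.52 -3.46  3.66] grip 0.002 q [-0.48  0.41  1.63 -0.    1.1  -0.48]
```

```bash
python3 -m handwheel '[{"delta_pos":[0.02,0,0],"twist":[0,0,0],"jaw":0},{"delta_pos":[0.04,0,0],"twist":[0,0,0],"jaw":0},{"delta_pos":[0.06,0,0],"twist":[0,0,0],"jaw":0},{"delta_pos":[0.08,0,0],"twist":[0,0,0],"jaw":0},{"delta_pos":[0.1,0,0],"twist":[0,0,0],"jaw":0},{"delta_pos":[0.1,0,0],"twist":[0,0,0],"jaw":0},{"delta_pos":[0.1,0,0],"twist":[0,0,0],"jaw":0},{"delta_pos":[0.1,0,0],"twist":[0,0,0],"jaw":0},{"delta_pos":[0.1,0,0],"twist":[0,0,0],"jaw":0},{"delta_pos":[0.1,0,0],"twist":[0,0,0],"jaw":0}]'
python3 - <<'E'
from to import *
show()
c=imaging.capture("wrist")
cv2.imwrite("pics/w7.png",c["frame"][:,:,::-1])
P=pts(c); T=P
# blade and bar in world at top heights
g=c["frame"].max(2)
for v in (60,120,180,220):
    r=P[v]; k=(r[:,2]>155)&(r[:,2]<168); print(v,r[k][:,0].min().round(1),[(i,r[i].round(0).tolist()) for i in np.nonzero(np.diff(k.astype(int)))[0]][:6])
E
```

```text
time_s: 9.87
eef_pos: [506.6, -133.5, 134.1]
ee_rot: [-0.707, 0.707, -0.0, -0.003]
force: [-13.6, -3.0, 5.3]
grip_width: 0.003
t 9.87 pos [ 506.6 -133.5  134.1] xyaw 0.0047 down [-5.e-03 -2.e-04 -1.e+00] F [-13.59  -2.96   5.35] grip 0.003 q [-0.48  0.41  1.63 -0.    1.11 -0.48]
60 520.3 [(np.int64(358), [520.0, -37.0, 152.0]), (np.int64(397), [532.0, -38.0, 161.0]), (np.int64(474), [559.0, -37.0, 154.0]), (np.int64(475), [558.0, -37.0, 155.0]), (np.int64(476), [559.0, -37.0, 154.0]), (np.int64(479), [559.0, -37.0, 156.0])]
120 520.7 [(np.int64(357), [521.0, -56.0, 154.0]), (np.int64(394), [532.0, -56.0, 159.0]), (np.int64(471), [560.0, -55.0, 155.0]), (np.int64(537), [581.0, -55.0, 156.0])]
180 520.7 [(np.int64(355), [521.0, -76.0, 154.0]), (np.int64(390), [532.0, -75.0, 160.0]), (np.int64(462), [559.0, -76.0, 154.0]), (np.int64(526), [581.0, -75.0, 156.0])]
220 520.7 [(np.int64(354), [521.0, -91.0, 155.0]), (np.int64(388), [532.0, -90.0, 159.0]), (np.int64(452), [557.0, -90.0, 154.0]), (np.int64(453), [557.0, -90.0, 156.0]), (np.int64(454), [558.0, -90.0, 155.0]), (np.int64(470), [561.0, -89.0, 160.0])]
```

At the stop: force is up to 13.6 N, the tool no longer advances, the blade is parallel to the bar, and the air gap is about 22 mm. I'll hold for 2.5 s (30 rows).

```bash
python3 -m handwheel '[{"delta_pos":[0,0,0],"twist":[0,0,0],"jaw":0},{"delta_pos":[0,0,0],"twist":[0,0,0],"jaw":0},{"delta_pos":[0,0,0],"twist":[0,0,0],"jaw":0},{"delta_pos":[0,0,0],"twist":[0,0,0],"jaw":0},{"delta_pos":[0,0,0],"twist":[0,0,0],"jaw":0},{"delta_pos":[0,0,0],"twist":[0,0,0],"jaw":0},{"delta_pos":[0,0,0],"twist":[0,0,0],"jaw":0},{"delta_pos":[0,0,0],"twist":[0,0,0],"jaw":0},{"delta_pos":[0,0,0],"twist":[0,0,0],"jaw":0},{"delta_pos":[0,0,0],"twist":[0,0,0],"jaw":0}]'
```

```text
time_s: 10.75
eef_pos: [506.6, -133.5, 134.1]
ee_rot: [-0.707, 0.707, -0.0, -0.003]
force: [-13.7, -2.9, 6.0]
grip_width: 0.003
```

```bash
python3 -m handwheel '[{"delta_pos":[0,0,0],"twist":[0,0,0],"jaw":0},{"delta_pos":[0,0,0],"twist":[0,0,0],"jaw":0},{"delta_pos":[0,0,0],"twist":[0,0,0],"jaw":0},{"delta_pos":[0,0,0],"twist":[0,0,0],"jaw":0},{"delta_pos":[0,0,0],"twist":[0,0,0],"jaw":0},{"delta_pos":[0,0,0],"twist":[0,0,0],"jaw":0},{"delta_pos":[0,0,0],"twist":[0,0,0],"jaw":0},{"delta_pos":[0,0,0],"twist":[0,0,0],"jaw":0},{"delta_pos":[0,0,0],"twist":[0,0,0],"jaw":0},{"delta_pos":[0,0,0],"twist":[0,0,0],"jaw":0}]'
```

```text
time_s: 11.58
eef_pos: [506.6, -133.5, 134.1]
ee_rot: [-0.707, 0.707, -0.0, -0.003]
force: [-14.3, -3.1, 5.9]
grip_width: -0.003
```

```bash
python3 -m handwheel '[{"delta_pos":[0,0,0],"twist":[0,0,0],"jaw":0},{"delta_pos":[0,0,0],"twist":[0,0,0],"jaw":0},{"delta_pos":[0,0,0],"twist":[0,0,0],"jaw":0},{"delta_pos":[0,0,0],"twist":[0,0,0],"jaw":0},{"delta_pos":[0,0,0],"twist":[0,0,0],"jaw":0},{"delta_pos":[0,0,0],"twist":[0,0,0],"jaw":0},{"delta_pos":[0,0,0],"twist":[0,0,0],"jaw":0},{"delta_pos":[0,0,0],"twist":[0,0,0],"jaw":0},{"delta_pos":[0,0,0],"twist":[0,0,0],"jaw":0},{"delta_pos":[0,0,0],"twist":[0,0,0],"jaw":0}]'; python3 -c "
from to import *
show()"
```

```text
time_s: 12.42
eef_pos: [506.6, -133.5, 134.1]
ee_rot: [-0.707, 0.707, -0.0, -0.003]
force: [-14.0, -2.3, 5.6]
grip_width: -0.003
t 12.42 pos [ 506.6 -133.5  134.1] xyaw 0.0047 down [-5.e-03 -2.e-04 -1.e+00] F [-14.01  -2.32   5.56] grip -0.003 q [-0.48  0.41  1.63 -0.    1.11 -0.48]
```

Held 2.5 s at about 14 N. I'll now ease it out along the same arc at about 12 mm/s.

```bash
python3 -m handwheel '[{"delta_pos":[-0.1,0,0.01],"twist":[0,0.004,0],"jaw":0},{"delta_pos":[-0.2,0,0.03],"twist":[0,0.01,0],"jaw":0},{"delta_pos":[-0.3,0,0.05],"twist":[0,0.018,0],"jaw":0},{"delta_pos":[-0.4,0,0.07],"twist":[0,0.026,0],"jaw":0},{"delta_pos":[-0.5,0,0.09],"twist":[0,0.034,0],"jaw":0},{"delta_pos":[-0.6,0,0.11],"twist":[0,0.042,0],"jaw":0},{"delta_pos":[-0.7,0,0.13],"twist":[0,0.05,0],"jaw":0},{"delta_pos":[-0.8,0,0.15],"twist":[0,0.058,0],"jaw":0},{"delta_pos":[-0.9,0,0.17],"twist":[0,0.066,0],"jaw":0},{"delta_pos":[-1,0,0.19],"twist":[0,0.074,0],"jaw":0}]'; python3 -c "
from to import *
show()"
```

```text
time_s: 13.25
eef_pos: [497.7, -131.8, 134.2]
ee_rot: [-0.706, 0.707, -0.025, 0.024]
force: [-7.0, -3.3, 1.3]
grip_width: 0.0
t 13.25 pos [ 497.7 -131.8  134.2] xyaw -0.0699 down [-1.8e-03 -8.0e-04 -1.0e+00] F [-7.   -3.31  1.32] grip 0.0 q [-0.49  0.39  1.66 -0.    1.09 -0.42]
```

```bash
python3 -m handwheel '[{"delta_pos":[-0.1,0,0.02],"twist":[0,0.008,0],"jaw":0},{"delta_pos":[-0.2,0,0.04],"twist":[0,0.016,0],"jaw":0},{"delta_pos":[-0.3,0,0.06],"twist":[0,0.024,0],"jaw":0},{"delta_pos":[-0.4,0,0.08],"twist":[0,0.032,0],"jaw":0},{"delta_pos":[-0.5,0,0.1],"twist":[0,0.04,0],"jaw":0},{"delta_pos":[-0.6,0,0.12],"twist":[0,0.048,0],"jaw":0},{"delta_pos":[-0.7,0,0.14],"twist":[0,0.056,0],"jaw":0},{"delta_pos":[-0.8,0,0.16],"twist":[0,0.064,0],"jaw":0},{"delta_pos":[-0.9,0,0.18],"twist":[0,0.072,0],"jaw":0},{"delta_pos":[-1,0,0.2],"twist":[0,0.08,0],"jaw":0}]'
python3 - <<'E'
from to import *
show()
c=imaging.capture("wrist")
cv2.imwrite("pics/w8.png",c["frame"][:,:,::-1])
E
```

```text
time_s: 14.08
eef_pos: [488.0, -129.0, 134.2]
ee_rot: [-0.705, 0.705, -0.053, 0.052]
force: [-4.5, -3.7, 0.6]
grip_width: 0.002
t 14.08 pos [ 488.  -129.   134.2] xyaw -0.1499 down [-1.6e-03 -7.0e-04 -1.0e+00] F [-4.54 -3.7   0.58] grip 0.002 q [-0.49  0.37  1.69 -0.    1.08 -0.34]
```

View pics/w8.png

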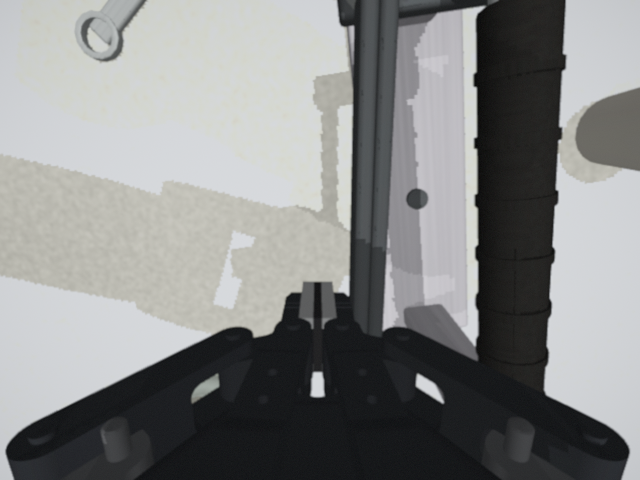

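The blade is still resting on the finger (352,300), following it out. I'll do the last ~11 mm a little slower at the end.

```bash
python3 -m handwheel '[{"delta_pos":[-0.09,0,0.02],"twist":[0,0.008,0],"jaw":0},{"delta_pos":[-0.18,0,0.04],"twist":[0,0.016,0],"jaw":0},{"delta_pos":[-0.27,0,0.06],"twist":[0,0.024,0],"jaw":0},{"delta_pos":[-0.36,0,0.08],"twist":[0,0.032,0],"jaw":0},{"delta_pos":[-0.45,0,0.1],"twist":[0,0.04,0],"jaw":0},{"delta_pos":[-0.54,0,0.12],"twist":[0,0.048,0],"jaw":0},{"delta_pos":[-0.63,0,0.14],"twist":[0,0.056,0],"jaw":0},{"delta_pos":[-0.72,0,0.16],"twist":[0,0.064,0],"jaw":0},{"delta_pos":[-0.8,0,0.18],"twist":[0,0.07,0],"jaw":0},{"delta_pos":[-0.88,0,0.19],"twist":[0,0.076,0],"jaw":0}]'; python3 -c "
from to import *
show()"
```

```text
time_s: 14.97
eef_pos: [479.6, -125.6, 134.1]
ee_rot: [-0.702, 0.703, -0.08, 0.079]
force: [-4.6, -0.8, 0.3]
grip_width: -0.002
t 14.97 pos [ 479.6 -125.6  134.1] xyaw -0.2258 down [-1.6e-03 -2.0e-04 -1.0e+00] F [-4.64 -0.82  0.33] grip -0.002 q [-0.49  0.35  1.72 -0.    1.08 -0.27]
```

```bash
python3 -m handwheel '[{"delta_pos":[-0.06,0,0.01],"twist":[0,0.003,0],"jaw":0},{"delta_pos":[-0.12,0,0.02],"twist":[0,0.006,0],"jaw":0},{"delta_pos":[-0.18,0,0.03],"twist":[0,0.009,0],"jaw":0},{"delta_pos":[-0.24,0,0.03],"twist":[0,0.009,0],"jaw":0},{"delta_pos":[-0.3,0,0.03],"twist":[0,0.009,0],"jaw":0},{"delta_pos":[-0.36,0,0.03],"twist":[0,0.009,0],"jaw":0},{"delta_pos":[-0.42,0,0.03],"twist":[0,0.009,0],"jaw":0},{"delta_pos":[-0.48,0,0.03],"twist":[0,0.009,0],"jaw":0},{"delta_pos":[-0.55,0,0.03],"twist":[0,0.009,0],"jaw":0},{"delta_pos":[-0.65,0,0.03],"twist":[0,0.009,0],"jaw":0}]'
python3 - <<'E'
from to import *
show()
c=imaging.capture("wrist")
cv2.imwrite("pics/w9.png",c["frame"][:,:,::-1])
E
```

```text
time_s: 15.8
eef_pos: [474.0, -123.6, 134.4]
ee_rot: [-0.702, 0.702, -0.083, 0.083]
force: [0.6, -1.2, 0.7]
grip_width: -0.001
t 15.8 pos [ 474.  -123.6  134.4] xyaw -0.2349 down [ 5.e-04 -1.e-04 -1.e+00] F [ 0.55 -1.18  0.68] grip -0.001 q [-0.49  0.34  1.73  0.    1.07 -0.26]
```

View pics/w9.png

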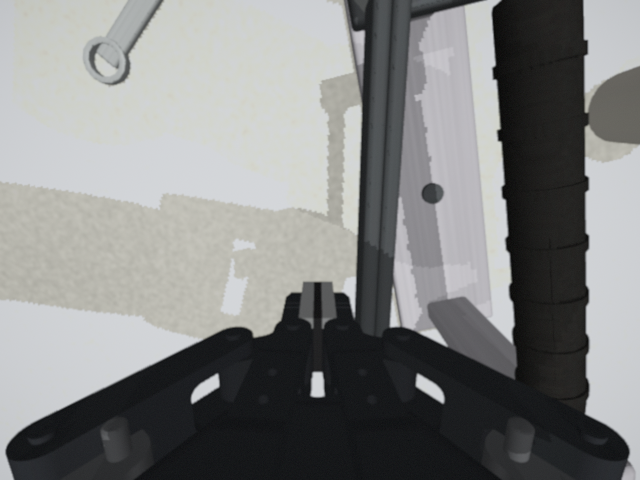

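The lever is back at rest, with a few millimetres of air between the finger (u≈350) and the blade (u≈358). Next I back off 60 mm along the press direction, then go up.

```bash
python3 -m handwheel '[{"delta_pos":[-0.2,0,0],"twist":[0,0,0],"jaw":0},{"delta_pos":[-0.6,0,0],"twist":[0,0,0],"jaw":0},{"delta_pos":[-1.2,0,0],"twist":[0,0,0],"jaw":0},{"delta_pos":[-2,0,0],"twist":[0,0,0],"jaw":0},{"delta_pos":[-2.8,0,0],"twist":[0,0,0],"jaw":0},{"delta_pos":[-3.6,0,0],"twist":[0,0,0],"jaw":0},{"delta_pos":[-4.4,0,0],"twist":[0,0,0],"jaw":0},{"delta_pos":[-5.2,0,0],"twist":[0,0,0],"jaw":0},{"delta_pos":[-5.8,0,0],"twist":[0,0,0],"jaw":0},{"delta_pos":[-6,0,0],"twist":[0,0,0],"jaw":0}]'
```

```text
time_s: 16.68
eef_pos: [414.6, -109.4, 134.4]
ee_rot: [0.702, -0.702, 0.083, -0.083]
force: [0.8, 0.4, 0.2]
grip_width: -0.001
```

```bash
python3 -m handwheel '[{"delta_pos":[0,-1,0],"twist":[0,0,0],"jaw":0},{"delta_pos":[-0.5,-2,0],"twist":[0,0,0],"jaw":0},{"delta_pos":[-1,-3,0],"twist":[0,0,0],"jaw":0},{"delta_pos":[-1.5,-4,0],"twist":[0,0,0],"jaw":0},{"delta_pos":[-2,-5,0],"twist":[0,0,0],"jaw":0},{"delta_pos":[-2.5,-6,0],"twist":[0,0,0],"jaw":0},{"delta_pos":[-3,-7,0],"twist":[0,0,0],"jaw":0},{"delta_pos":[-3.5,-8,0],"twist":[0,0,0],"jaw":0},{"delta_pos":[-3.8,-8.8,0],"twist":[0,0,0],"jaw":0},{"delta_pos":[-4,-9,0],"twist":[0,0,0],"jaw":0}]'
python3 -m handwheel '[{"delta_pos":[0,0,0],"twist":[0,0,0],"jaw":0},{"delta_pos":[0,0,0],"twist":[0,0,0],"jaw":0},{"delta_pos":[0,0,0],"twist":[0,0,0],"jaw":0},{"delta_pos":[0,0,0],"twist":[0,0,0],"jaw":0},{"delta_pos":[0,0,0],"twist":[0,0,0],"jaw":0},{"delta_pos":[0,0,0],"twist":[0,0,0],"jaw":0},{"delta_pos":[0,0,0],"twist":[0,0,0],"jaw":0},{"delta_pos":[0,0,0],"twist":[0,0,0],"jaw":0},{"delta_pos":[0,0,0],"twist":[0,0,0],"jaw":0},{"delta_pos":[0,0,0],"twist":[0,0,0],"jaw":0}]'
python3 - <<'E'
from to import *
show()
c=imaging.capture("top"); P=pts(c); f=c["frame"]; g=f.max(2)
cv2.imwrite("pics/top10.png",f[:,:,::-1])
f0=cv2.imread("pics/top0.png")[:,:,::-1]
d=np.abs(f.astype(int)-f0).max(2)>40
n,l,s,ce=cv2.connectedComponentsWithStats(d.astype(np.uint8))
print("changed regions",[s[i].tolist() for i in range(1,n) if s[i,4]>15])
m=(g<60)&(P[...,2]>100); m[:246]=0; m[285:]=0; m[:,:320]=0; m[:,388:]=0
a=[(u,np.nonzero(m[:,u])[0].mean()) for u in range(322,375) if m[:,u].any()]
A=ray(c,a,161.); q=cv2.fitLine(A[:,:2].astype(np.float32),cv2.DIST_HUBER,0,.01,.01).ravel(); e=q[:2]*np.sign(q[1]); print("lever ang",np.arctan2(-e[0],e[1]))
c=imaging.capture("scene");cv2.imwrite("pics/s10.png",c["frame"][:,:,::-1])
E
```

```text
time_s: 17.52
eef_pos: [376.7, -100.5, 225.8]
ee_rot: [-0.702, 0.703, -0.082, 0.084]
force: [-0.3, -0.2, -0.2]
grip_width: 0.002
time_s: 18.35
eef_pos: [376.6, -100.3, 224.3]
ee_rot: [0.702, -0.702, 0.083, -0.083]
force: [-0.3, -0.3, 0.4]
grip_width: -0.0
t 18.35 pos [ 376.6 -100.3  224.3] xyaw -0.235 down [-0.  0. -1.] F [-0.31 -0.28  0.36] grip -0.0 q [-0.56  0.01  1.87 -0.    1.25 -0.33]
changed regions [[254, 300, 189, 180, 8138], [335, 417, 11, 6, 22], [337, 422, 23, 16, 147], [137, 433, 107, 47, 2624], [0, 469, 24, 11, 154]]
lever ang -0.23888035
```

View pics/top10.png

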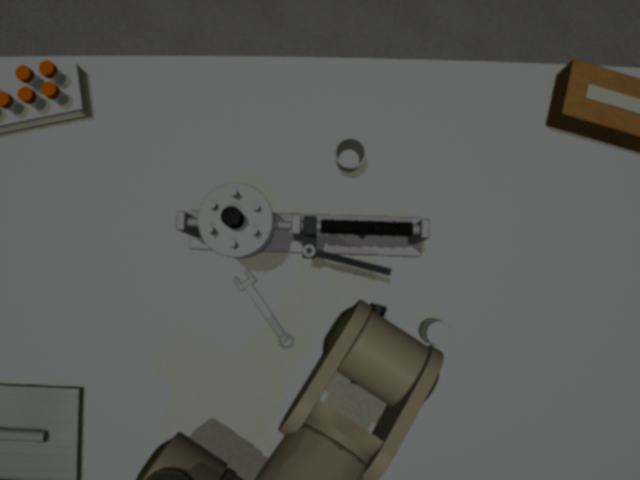

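View pics/s10.png

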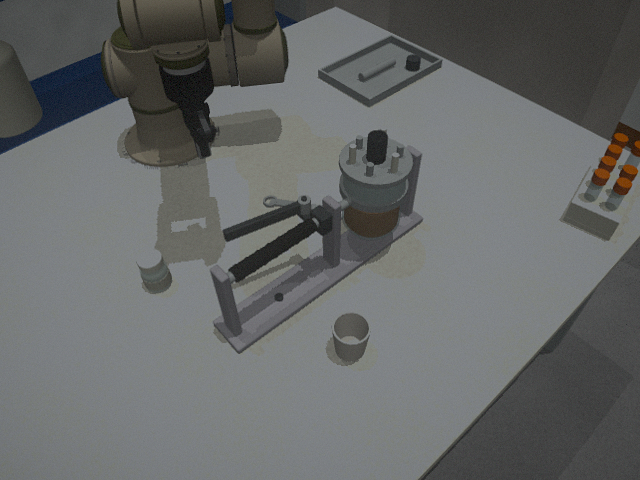

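The lever is back out (tip at (390,271), as at the start) and the hand is clear. The jar (437,332), beaker (350,155) and wrench are where they were. Handing in.

```bash
python3 -c "
from rig import ctrl
print(ctrl.finish_job())"
```

```text
the job is handed in; nothing more can be done
None
```

I pressed the brake lever in to its stop, held it, eased it back out, and handed the job in at about 18.5 s.

- **Press and hold:** I used the closed fingers' outer face on the blade's outer face. At the stop the tool stopped advancing and the pushing force levelled at about 14 N, against about 7 N for the spring alone. The wrist depth image showed the blade parallel to the bar, with about 22 mm of air between them. I held it there for 2.5 s.
- **Release:** I eased it out along the same arc at about 12 mm/s, with a force of 4–7 N still on the finger until the lever reached its rest position. Then I backed the hand off and raised it.
- **Last checks:** The lever angle is −0.239 rad in world axes, against about −0.237 at the start. The force reads about 0. The top picture shows changes only where the arm and its shadow are, and the jar, beaker and wrench have not moved.
- **Unexplained reading:** A sideways force of up to about 6 N showed during the press. I put it down to friction on the blade and shifted the fingers slightly to relieve it.

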